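# Pack the copper coffee set

## Robot

A 6-joint arm with a two-finger parallel gripper is mounted at the origin on the work surface. World frame = base frame: x ahead of the robot, y to its left, z up, the work surface at z = 0. Lengths are in mm, angles in degrees, forces in N, time in s.
With the tool pointing down it reaches from about 350 to 850 mm from the base axis. Payload 8.1 kg.
Tool frame: the origin (TCP) lies between the finger pads; the fingertips stand 22 mm ahead of it and the grasp point (between the pads) lies 3 mm ahead of it; z points along the fingers, y is the line along which they close (so a half turn about z gives the same grasp; the last joint's range is limited). The gripper opens to 85 mm and grips with 20 to 120 N. Pads are 22 mm wide; open, the fingers measure 114 mm over their backs; the gripper's body (76 mm by 85 mm) begins 54 mm behind the grasp point. The pads swing forward as they close: fully open they stand 13 mm farther back than shut.
Start: joints at [63.404, 7.471, 85.268, -0, 87.261, -4.893], TCP at [221.863, 557.479, 253.292] pointing down, gripper open.
Joint ranges: [-169.43, 169.43], [-51.17, 129.36], [1.28, 143.12], [-76.62, 256.62], [0, 156.53], [-152.29, 152.29]. Speed limits (degrees/s): [136.94, 136.94, 159.86, 180, 180, 180].

## Interface

Orientations are given as [roll, pitch, yaw] about the fixed x, y, z axes, in that order (R = Rz(yaw) Ry(pitch) Rx(roll)).
In Python, from bench import sense, snapshot, calibration, hand_in gives the robot as it stands.
- The arm moves only by the shell command python3 -m crank 'ROWS' [FORCE]. ROWS is JSON, a list of rows, each a list of 5 numbers: the shift along the tool's x, y, z in cm, then the turn about the tool's z in rad, then the finger opening in cm, from 0 to 8.54. A call has 1 to 20 rows; each row is the pose to reach, as a shift and turn from the pose commanded when the call began, along the tool's axes at that moment; what a row does not reach only later rows make up. A row lasts 1/10 s, in which the tool goes at most 50 mm and 8.59 degrees, less where a joint would pass 70% of its speed; a pose out of reach is approached as far as the arm can. A call with a gripper value outside its range is refused whole. The fingers move at their own pace and stop on an object; FORCE is the grip in N (left out, the last holds). Time passes only in rows, so rows that repeat a pose let the fingers close. It gives the time, the measured TCP pose, the force, the opening and the grip force at its end, in the units of the state.
- sense(): the state, without advancing time (a new reading comes with each control period).
- snapshot(name): name is "side" or "top"; returns (picture, depth): 400x640x3 uint8, red, green, blue; 400x640 float32, mm along the optical axis (not along the pixel's ray), 0 where there is no reading.
- calibration(name): a dict with "fovy" (degrees; the focal length in pixels is half the picture's height over the tangent of half this angle, whatever the lens; pixels are square), "cx", "cy" (the principal point, pixels), "rvec" (rotation vector, rad) and "tvec" (3), from world to camera coordinates, as OpenCV has them. Camera axes: x right, y down, z forward; pixel columns grow to the right and rows downward; lengths in mm; the calibration is good to about 2 mm. A picture is of the moment at which its call begins. calibration takes no time and is no camera call.
- hand_in(): hands the job in; it is judged then, once.
The state is a dict: "time": time; "joint_pos": joint angles; "qd": joint speeds; "joint_efforts": joint torques, N m; "tool_pos": TCP position; "tcp_rot": TCP orientation; "ft_force": force on the tool from outside, world axes, zero at the start; "wrist_torque": the same for the moment, N m; "finger_gap": finger opening in mm; "grip_force": force on a finger pad.
Only numpy, scipy, OpenCV 4.12 (cv2) and the standard library are available. Lean on these libraries where they do the work, as an engineer would, in place of code of your own. Each camera call takes 0.05 s, during which the arm holds its last target. There are 200 camera calls.

## Task

Pack the four copper pieces into the wooden tray: stand each one upright in the middle of the felt disc that has the same colour as its enamel (cup on blue, sugar pot on green, vase on white, coffee mill on black). Set each down gently, never dropping it, and leave the yellow brass cup and vase standing where they are.

Things in the scene. Friction and masses are not known exactly. Their poses are not given: they have to be found in the camera images.
- copper_cup: reddish copper coffee cup with a blue enamel band round its foot and blue enamel inside; sizes in mm: height 60, outer diameter 56 from height 36 to the rim, 42 at the foot, wall 3, open, no handle; mass 0.11 to 0.23 kg. Origin: centre of its underside; z up. Starts upright on a flat mat 6 mm thick. The six metal pieces start about 115 apart; flat steel oddments up to 8 high lie between.
- copper_pot: reddish copper sugar pot with a fixed green enamelled lid, a copper ball knob on it, and a green enamel band low on the body; sizes in mm: straight round body of diameter 56 up to height 56, lid top at 59, knob of diameter 16 up to 81; mass 0.17 to 0.34 kg. Origin: centre of its underside; z up. Starts upright on a flat mat 6 mm thick.
- copper_vase: reddish copper bud vase with a white enamelled shoulder and a white band low on the body; sizes in mm: height 100; straight body of diameter 56 from height 6 to 56, then a shoulder up to 70 narrowing to a neck of diameter 18; mouth diameter 32; mass 0.17 to 0.34 kg. Origin: centre of its underside; z up. Starts upright on a flat mat 6 mm thick.
- copper_mill: reddish copper coffee mill, a plain closed cylinder with a black enamelled domed top, a copper bead on it, and a black band low on the body; sizes in mm: diameter 46 up to height 80, dome to 94, bead to 101; mass 0.20 to 0.39 kg. Origin: centre of its underside; z up. Starts upright on a flat mat 6 mm thick.
- brass_cup: look-alike, to be left: the same cup as the copper one, blue enamel too, but of yellow brass; sizes in mm: height 60, outer diameter 56 from height 36 to the rim, 42 at the foot, wall 3, open, no handle. Origin: centre of its underside; z up. Starts upright on a flat mat 6 mm thick.
- brass_vase: look-alike, to be left: the same bud vase as the copper one, white enamel too, but of yellow brass; sizes in mm: height 100; straight body of diameter 56 from height 6 to 56, then a shoulder up to 70 narrowing to a neck of diameter 18; mouth diameter 32. Origin: centre of its underside; z up. Starts upright on a flat mat 6 mm thick.
- felt_blue: blue felt disc, diameter 76 mm, 3 thick, fixed mid-compartment in the tray. Origin: centre of its underside, 8 above the table; its top is 3 above that; x, y along the tray's sides. The tray (wood, fixed, 231 x 231) has 2 x 2 compartments, 105 x 105 inside, centres 112 apart; walls 7 thick, tops 25 above the table.
- felt_green: green felt disc, diameter 76 mm, 3 thick, fixed mid-compartment in the tray. Origin: centre of its underside, 8 above the table; its top is 3 above that; x, y along the tray's sides. The tray (wood, fixed, 231 x 231) has 2 x 2 compartments, 105 x 105 inside, centres 112 apart; walls 7 thick, tops 25 above the table.
- felt_white: white felt disc, diameter 76 mm, 3 thick, fixed mid-compartment in the tray. Origin: centre of its underside, 8 above the table; its top is 3 above that; x, y along the tray's sides. The tray (wood, fixed, 231 x 231) has 2 x 2 compartments, 105 x 105 inside, centres 112 apart; walls 7 thick, tops 25 above the table.
- felt_black: black felt disc, diameter 76 mm, 3 thick, fixed mid-compartment in the tray. Origin: centre of its underside, 8 above the table; its top is 3 above that; x, y along the tray's sides. The tray (wood, fixed, 231 x 231) has 2 x 2 compartments, 105 x 105 inside, centres 112 apart; walls 7 thick, tops 25 above the table.
There are look-alikes about, which are no part of the job. Leave any pink or purple look-alike of the copper_mill alone.

How it is judged:
By the outcome, as a careful person would: the job done as asked, in the order asked, and still so for the second after the job is handed in, with the robot touching nothing.
It also fails if it takes over 128 s, if anything falls off the work surface, if the arm or the gripper's body presses on something with over 40 N, if the wrist force passes 120 N, or if a joint passes its speed limit or range.

## Working session

There is one attempt and no reset: what is moved stays moved. The work goes in short steps, Python scripts to look and compute and a shell command to move; the robot and the scene stay as the last step left them, time stands still between calls to the robot, and variables do not carry over. Pictures are saved under pics/ and viewed, at most 14 in all, crops included, and the job is handed in when it is done.

```bash
mkdir -p pics; ls
cat > h.py <<'E'
import numpy as np, cv2
from bench import sense, snapshot, calibration, hand_in
def K(c):
    f=200/np.tan(np.radians(c["fovy"])/2); return np.array([[f,0,c["cx"]],[0,f,c["cy"]],[0,0,1.]])
def onplane(name,uv,z):
    "world point of pixels on plane z"
    c=calibration(name);R=cv2.Rodrigues(np.array(c["rvec"],float))[0];t=np.array(c["tvec"],float).ravel()
    o=-R.T@t; d=(R.T@np.linalg.inv(K(c))@np.c_[np.atleast_2d(uv),np.ones(len(np.atleast_2d(uv)))].T).T
    return o+d*((z-o[2])/d[:,2])[:,None]
def cloud(name,depth):
    c=calibration(name);k=K(c);R=cv2.Rodrigues(np.array(c["rvec"],float))[0];t=np.array(c["tvec"],float).ravel()
    v,u=np.mgrid[:400,:640]; P=np.stack([(u-k[0,2])/k[0,0]*depth,(v-k[1,2])/k[1,1]*depth,depth],-1)
    return (P-t)@R
def save(fn,im,crop=None,s=1):
    if crop: u0,v0,u1,v1=crop; im=im[v0:v1,u0:u1]
    cv2.imwrite(fn,cv2.resize(im[...,::-1],None,fx=s,fy=s,interpolation=cv2.INTER_CUBIC))
E
python3 - <<'E'
from h import *
for n in("top","side"):
    c=calibration(n);print(c)
    p,d=snapshot(n);save(f"pics/{n}0.png",p,s=1.25);np.savez(f"{n}0.npz",p=p,d=d);print((d>0).mean())
print(sense())
E
```

```text
pics
{'fovy': 45.95318384614859, 'cx': 313.8552381923064, 'cy': 192.57226496591375, 'rvec': array([ 2.15249834, -2.08928002,  0.21725263]), 'tvec': array([ -80.82019226,  438.70453559, 1390.34389116])}
0.99602734375
{'fovy': 48.36877362025853, 'cx': 312.4678169308722, 'cy': 198.26837979165003, 'rvec': array([ 0.34837659, -2.73929142,  1.30012199]), 'tvec': array([ 415.75738204,  150.75322222, 1127.64614044])}
0.9958125
{'time': 0.1, 'joint_pos': array([ 6.34032218e+01,  7.51280281e+00,  8.53233908e+01, -2.62296699e-03,
        8.72619071e+01, -4.89344360e+00]), 'qd': array([-0.00172568, -0.12850868, -0.18377648, -0.0138927 , -0.08454971,
        0.0562841 ]), 'joint_efforts': array([ 1.30284254e-03, -5.70949209e+01, -5.01944518e+01, -2.39625761e-04,
        8.10013065e-03,  1.38147507e-05]), 'tool_pos': array([221.66917184, 557.0503204 , 252.32486093]), 'tcp_rot': array([-1.79902033e+02, -5.75806574e-03,  1.58296788e+02]), 'ft_force': array([-0.13407373,  0.08009649, -0.40208661]), 'wrist_torque': array([ 0.03257456, -0.00802201,  0.01983016]), 'grip_force': 0.0, 'finger_gap': 85.27265026490817}
```

View pics/top0.png

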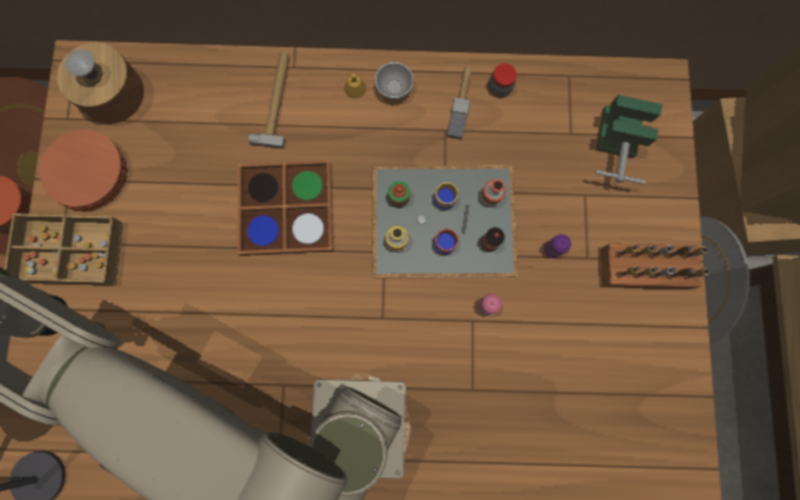

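View pics/side0.png

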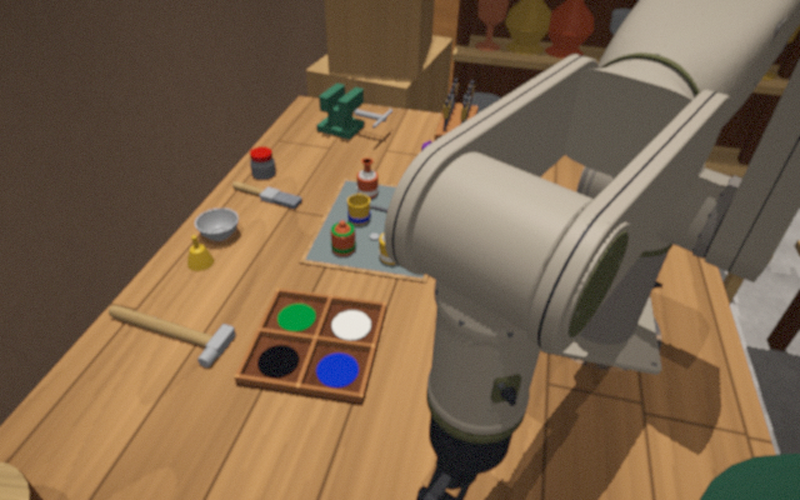

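The top view (1.25x) shows six metal pieces on the mat: the green-lidded pot at (399,190), cup A (446,195), vase A (494,190), vase B (397,238), cup B (446,240) and the black-topped mill (493,238).
- **Cup:** A looks yellow and B reddish.
- **Vase:** A looks reddish and B yellow.
- **Mill:** the look-alikes are purple (560,245) and pink (490,304).

I'll check these choices in one close crop and measure.

Run:
```python
from h import *
z=np.load("top0.npz");p,d=z["p"],z["d"]
save("pics/crop1.png",p,(290,125,420,225),6)
P=cloud("top",d)
X=P.reshape(-1,3)
# clusters
m=(P[...,2]>22)&(P[...,2]<130);m[:, :290]=0;m[:,425:]=0;m[:130]=0;m[225:]=0
n,l,s,c=cv2.connectedComponentsWithStats(m.astype(np.uint8))
for i in range(1,n):
    q=P[l==i]
    if len(q)<20: continue
    for z0 in((q[:,2].max()-8),):
        b=q
        print(c[i].round(1),len(q),"min",q.min(0).round(),"max",q.max(0).round(),"mid",((q.min(0)+q.max(0))/2).round(),"med rgb",np.median(p[l==i],0))
# felts
hsv=cv2.cvtColor(p,cv2.COLOR_RGB2HSV)
for n_,uv in dict(black=(263,186),green=(307,185),blue=(263,230),white=(308,228)).items():
    u,v=[int(x/1.25) for x in uv]; col=p[v,u].astype(int)
    mk=(np.abs(p.astype(int)-col).sum(2)<45).astype(np.uint8);_,L,S,C=cv2.connectedComponentsWithStats(mk)
    k=L[v,u];print(n_,S[k],C[k],onplane("top",C[k],11).round(1))
print("tray corners",onplane("top",np.array([[239,166],[328,163],[331,249],[240,254]])/1.25,25).round())
for zz in (0,6): print("depth z check mat", P[186,340], "table",P[240,300])
```

```text
[393.9 153.5] 330 min [ 543. -337.   22.] max [ 597. -283.  112.] mid [ 570. -310.   67.] med rgb [121.   85.   70.5]
[318.4 154.4] 300 min [ 535. -105.   23.] max [587. -52.  89.] mid [561. -79.  56.] med rgb [77. 86. 56.]
[356.1 155.9] 313 min [ 531. -221.   22.] max [ 588. -168.   71.] mid [ 559. -195.   47.] med rgb [74. 68. 85.]
[316.8 190.2] 305 min [ 420. -104.   22.] max [477. -50. 112.] mid [449. -77.  67.] med rgb [143. 130.  85.]
[356.2 192.4] 308 min [ 417. -224.   22.] max [ 471. -169.   69.] mid [ 444. -196.   46.] med rgb [67.  72.  97.5]
[393.7 190.8] 264 min [ 428. -331.   22.] max [ 472. -286.  106.] mid [ 450. -308.   64.] med rgb [53.  41.  36.5]
black [198 138  25  24 461] [209.78958785 149.63340564] [[575.7 265.   11. ]]
green [234 137  24  23 420] [245.23333333 148.01190476] [[584.5 153.4  11. ]]
blue [199 173  23  23 429] [210. 184.] [[464.7 256.3  11. ]]
white [235 172  23  22 389] [245.95372751 182.35732648] [[473.4 144.8  11. ]]
tray corners [[625. 324.  25.]
 [640. 101.  25.]
 [419.  82.  25.]
 [400. 304.  25.]]
depth z check mat [ 472.61213913 -149.31190008    2.95275029] table [299.97778165 -29.59744138  -1.62456909]
depth z check mat [ 472.61213913 -149.31190008    2.95275029] table [299.97778165 -29.59744138  -1.62456909]
```

View pics/crop1.png

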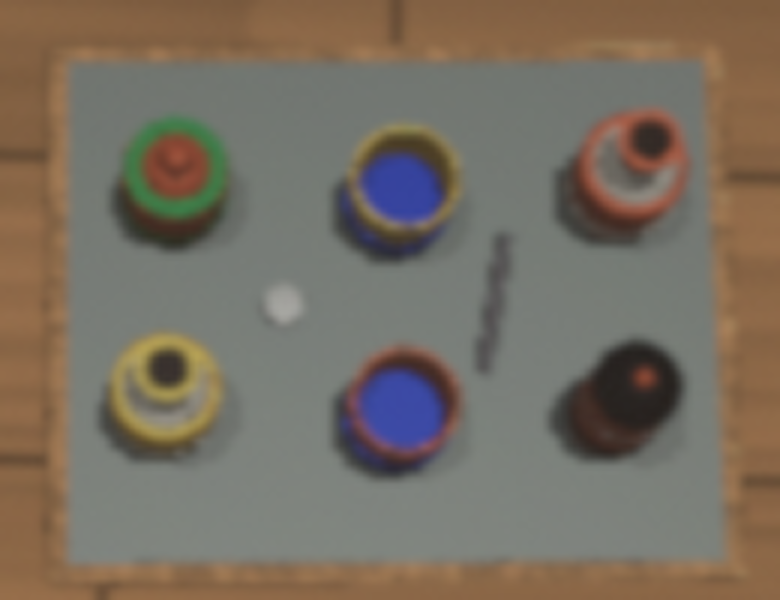

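The crop confirms it. The reddish cup is at crop (403,405), the lower middle. The reddish vase is at (635,170), top right. The black-domed mill with the copper bead is at (635,390), bottom right, and the pot is at (175,175). The brass ones are at (403,185) and (165,390). The order will be cup, pot, vase, mill, keeping the yaw constant.

```bash
cat >> h.py <<'E'
from scipy.spatial.transform import Rotation as Ro
def to(*T):
    s=sense();R=Ro.from_euler("xyz",s["tcp_rot"],degrees=True)
    print("t",s["time"],"at",s["tool_pos"].round(1),s["tcp_rot"].round(1),"gap",round(s["finger_gap"],1))
    for x in T: print(x,"-> cm",(R.inv().apply(np.array(x)-s["tool_pos"])/10).round(2))
E
python3 -c "
from h import *
to((420,150,250),(444,-196,250),(444,-196,55))"
```

```text
t 0.1 at [221.7 557.1 252.3] [-179.9   -0.   158.3] gap 85.3
(420, 150, 250) -> cm [-33.48 -30.48   0.28]
(444, -196, 250) -> cm [-48.5  -61.74   0.33]
(444, -196, 55) -> cm [-48.51 -61.71  19.83]
```

```bash
python3 -m crank '[[-33.5,-30.5,0.3,0,8.5],[-33.5,-30.5,0.3,0,8.5],[-33.5,-30.5,0.3,0,8.5],[-33.5,-30.5,0.3,0,8.5],[-33.5,-30.5,0.3,0,8.5],[-33.5,-30.5,0.3,0,8.5],[-33.5,-30.5,0.3,0,8.5],[-33.5,-30.5,0.3,0,8.5],[-48.5,-61.7,0.3,0,8.5],[-48.5,-61.7,0.3,0,8.5],[-48.5,-61.7,0.3,0,8.5],[-48.5,-61.7,0.3,0,8.5],[-48.5,-61.7,0.3,0,8.5],[-48.5,-61.7,0.3,0,8.5],[-48.5,-61.7,0.3,0,8.5],[-48.5,-61.7,0.3,0,8.5],[-48.5,-61.7,0.3,0,8.5],[-48.5,-61.7,0.3,0,8.5],[-48.5,-61.7,0.3,0,8.5],[-48.5,-61.7,0.3,0,8.5]]' 30
python3 - <<'E'
from h import *
to((444,-196,150),(444,-196,55))
p,d=snapshot("side");save("pics/side1.png",p,s=1.25);np.savez("side1.npz",p=p,d=d)
E
```

```text
time: 2.1
tool_pos: [444.4, -193.9, 250.3]
tcp_rot: [180.0, -0.0, 158.4]
ft_force: [0.4, -0.5, -0.2]
finger_gap: 85.1
grip_force: 0.0
t 2.1 at [ 444.4 -193.9  250.3] [180.   -0.  158.4] gap 85.1
(444, -196, 150) -> cm [-0.04 -0.22 10.03]
(444, -196, 55) -> cm [-0.04 -0.22 19.53]
```

View pics/side1.png

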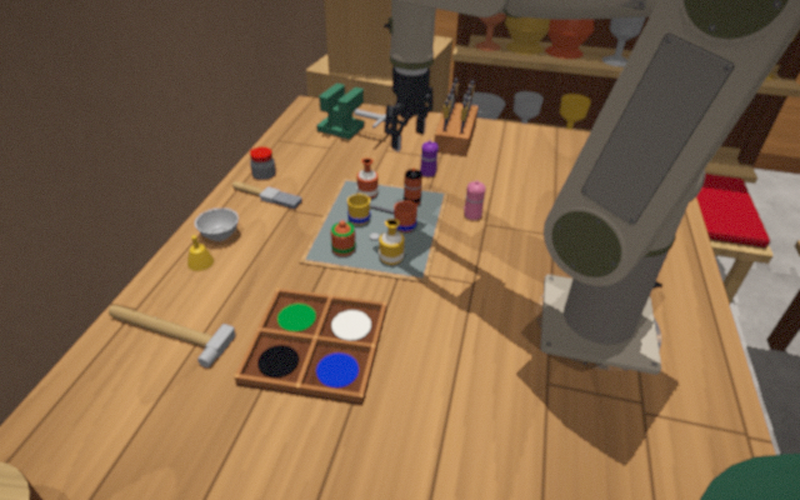

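The side view shows the arm above the copper cup (405,215), with the six pieces and the tray clear. I'll cross-check the positions from this camera.

```bash
cat >> h.py <<'E'
from scipy.optimize import least_squares
def circ(P,x,y,r,zl,zh):
    q=P.reshape(-1,3);q=q[(np.hypot(q[:,0]-x,q[:,1]-y)<r+14)&(np.hypot(q[:,0]-x,q[:,1]-y)>r-14)&(q[:,2]>zl)&(q[:,2]<zh)]
    if len(q)<8: return None
    s=least_squares(lambda c:np.hypot(q[:,0]-c[0],q[:,1]-c[1])-r,[x,y],loss="soft_l1",f_scale=2)
    return s.x.round(1),len(q)
E
python3 - <<'E'
from h import *
z=np.load("side1.npz");p,d=z["p"],z["d"];P=cloud("side",d)
t=np.load("top0.npz");Q=cloud("top",t["d"])
for n,x,y,r,a,b in(("ccup",444,-196,28,42,64),("bcup",559,-195,28,42,64),("pot",561,-79,28,14,60),("cvase",570,-310,28,14,60),("bvase",449,-77,28,14,60),("mill",450,-308,23,14,84)):
    print(n,circ(P,x,y,r,a,b),circ(Q,x,y,r,a,b))
for n_,uv in dict(black=(278,361),green=(297,317),blue=(338,370),white=(352,325)).items():
    u,v=[int(x/1.25) for x in uv]; col=p[v,u].astype(int)
    mk=(np.abs(p.astype(int)-col).sum(2)<60).astype(np.uint8);_,L,S,C=cv2.connectedComponentsWithStats(mk)
    k=L[v,u];print(n_,S[k],onplane("side",C[k],11).round(1),"z",np.median(P[L==k][:,2]).round(1))
E
```

```text
ccup (array([ 444. , -198.2]), 200) (array([ 443.6, -195.9]), 67)
bcup (array([ 558.9, -197.2]), 191) (array([ 559.1, -194.7]), 87)
pot (array([562. , -81.5]), 250) (array([563.2, -78.3]), 91)
cvase (array([ 571. , -315.2]), 197) (array([ 572.2, -312.2]), 100)
bvase (array([448.1, -79.4]), 256) (array([449., -76.]), 70)
mill (array([ 450.6, -311.5]), 258) (array([ 452. , -308.9]), 94)
black [207 276  32  26 642] [[576.1 264.6  11. ]] z 11.0
green [223 244  29  20 467] [[585.2 151.9  11. ]] z 11.1
blue [254 283  32  26 666] [[465.2 255.5  11. ]] z 11.3
white [266 249  30  22 514] [[473.8 143.1  11. ]] z 11.2
```

```bash
python3 -m crank '[[0,-0.3,4,0,8.5],[0,-0.3,8,0,8.5],[0,-0.3,11,0,8.5],[0,-0.3,14,0,8.5],[0,-0.3,16,0,8.5],[0,-0.3,18,0,8.5],[0,-0.3,19.5,0,8.5],[0,-0.3,19.5,0,8.5],[0,-0.3,19.5,0,8.5],[0,-0.3,19.5,0,5],[0,-0.3,19.5,0,5],[0,-0.3,19.5,0,5],[0,-0.3,19.5,0,5],[0,-0.3,19.5,0,5],[0,-0.3,19.5,0,5],[0,-0.3,19.5,0,5],[0,-0.3,19.5,0,5],[0,-0.3,19.5,0,5]]' 30
python3 -c "
from h import *
to((444,-197,55),(465,256,55))"
```

```text
time: 3.95
tool_pos: [444.2, -198.4, 56.9]
tcp_rot: [-180.0, 0.1, 158.3]
ft_force: [-1.3, 1.1, 6.2]
finger_gap: 56.1
grip_force: 31.7
t 3.95 at [ 444.2 -198.4   56.9] [-1.800e+02  1.000e-01  1.583e+02] gap 56.1
(444, -197, 55) -> cm [0.07 0.12 0.19]
(465, 256, 55) -> cm [14.87 42.99  0.15]
```

```bash
python3 -m crank '[[0,0,-0.5,0,5],[0,0,-1.5,0,5],[0,0,-4,0,5],[0,0,-8,0,5],[0,0,-12,0,5],[0,0,-15,0,5],[0,0,-17,0,5],[0,0,-17,0,5],[0.7,2,-17,0,5],[1.7,5,-17,0,5],[2.7,8,-17,0,5],[4,11.5,-17,0,5],[5.2,15,-17,0,5],[6.4,18.5,-17,0,5],[7.6,22,-17,0,5],[8.8,25.5,-17,0,5],[10,29,-17,0,5],[11.2,32.5,-17,0,5],[12.4,36,-17,0,5],[13.3,39,-17,0,5]]'
python3 -m crank '[[1,2.5,0,0,5],[1.4,3.6,0,0,5],[1.6,4,0,0,5],[1.6,4,0,0,5],[1.6,4,0,0,5]]'
python3 - <<'E'
from h import *
to((465,256,90),(465,256,62))
p,d=snapshot("side");P=cloud("side",d);x,y,_=sense()["tool_pos"];print(circ(P,x,y,28,185,235))
q=P.reshape(-1,3);q=q[(np.hypot(q[:,0]-x,q[:,1]-y)<40)&(q[:,2]>80)];print("low",np.percentile(q[:,2],[0,1,3]))
save("pics/side2.png",p,(200,40,440,340),2)
E
```

```text
time: 5.95
tool_pos: [462.8, 215.3, 223.7]
tcp_rot: [-179.9, -0.1, 158.3]
ft_force: [0.6, -1.0, -0.8]
finger_gap: 55.9
grip_force: 32.4
time: 6.45
tool_pos: [463.8, 255.7, 225.0]
tcp_rot: [-180.0, -0.0, 158.3]
ft_force: [0.3, -0.9, -1.4]
finger_gap: 55.9
grip_force: 32.4
t 6.45 at [463.8 255.7 225. ] [-180.    -0.   158.3] gap 55.9
(465, 256, 90) -> cm [-0.11  0.09 13.5 ]
(465, 256, 62) -> cm [-0.11  0.09 16.3 ]
(array([466.1, 257.2]), 782)
low [174.60617207 188.60196943 195.27184933]
```

View pics/side2.png

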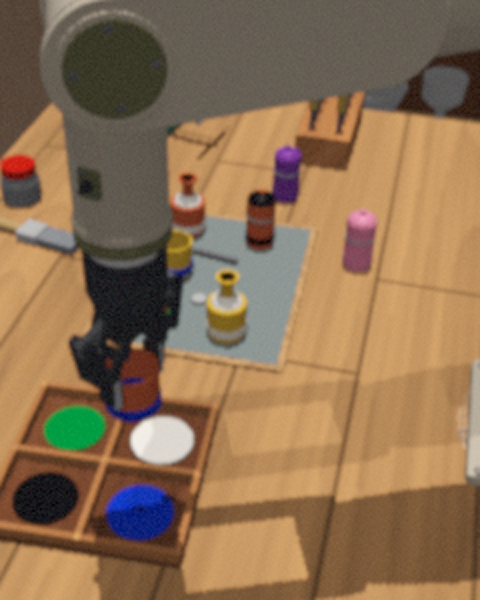

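The cup hangs upright in the gripper at (135,385), and the blue felt at (140,512) is clear. Lowering.

```bash
python3 -m crank '[[-0.1,0.1,3,0,5],[-0.1,0.1,7,0,5],[-0.1,0.1,10,0,5],[-0.1,0.1,12.5,0,5],[-0.1,0.1,14.2,0,5],[-0.1,0.1,15.2,0,5],[-0.1,0.1,15.7,0,5],[-0.1,0.1,15.9,0,5],[-0.1,0.1,15.9,0,5],[-0.1,0.1,15.9,0,5]]'
```

```text
time: 7.5
tool_pos: [465.9, 257.5, 67.4]
tcp_rot: [179.9, 0.1, 158.3]
ft_force: [-0.8, 0.4, -1.5]
finger_gap: 55.2
grip_force: 32.5
```

```bash
python3 -m crank '[[0,-0.1,0.2,0,5],[0,-0.1,0.4,0,5],[0,-0.1,0.4,0,5]]'; python3 -m crank '[[0,0,0.05,0,5],[0,0,0.1,0,5],[0,0,0.1,0,5]]'
```

```text
time: 7.8
tool_pos: [464.5, 256.2, 62.1]
tcp_rot: [-180.0, -0.0, 158.3]
ft_force: [0.3, 0.8, -1.8]
finger_gap: 56.0
grip_force: 32.5
time: 8.1
tool_pos: [464.7, 256.3, 61.9]
tcp_rot: [-180.0, -0.0, 158.3]
ft_force: [-4.7, -1.2, 6.3]
finger_gap: 55.9
grip_force: 33.0
```

```bash
python3 -m crank '[[0,0,0,0,6],[0,0,0,0,6.5],[0,0,0,0,7],[0,0,0,0,8],[0,0,0,0,8.5],[0,0,0,0,8.5],[0,0,-1,0,8.5],[0,0,-3,0,8.5],[0,0,-6,0,8.5],[0,0,-10,0,8.5],[0,0,-14,0,8.5],[0,0,-18,0,8.5],[0,0,-18,0,8.5]]'
python3 -c "
from h import *
to((562.5,-80,240),(585,152.7,240))
p,d=snapshot('side');print(circ(cloud('side',d),465,256,28,47,70))"
```

```text
time: 9.4
tool_pos: [467.8, 257.7, 249.7]
tcp_rot: [179.5, 0.5, 158.3]
ft_force: [-0.1, 0.1, 0.1]
finger_gap: 85.0
grip_force: 0.0
t 9.4 at [467.8 257.7 249.7] [179.5   0.5 158.3] gap 85.0
(562.5, -80, 240) -> cm [-21.28 -27.88   0.91]
(585, 152.7, 240) -> cm [-14.76  -5.43   1.05]
(array([464.9, 256.7]), 339)
```

Cup standing, within 1 mm of the middle. Next is the pot.

```bash
python3 -m crank '[[-3,-4,0,0,8.5],[-6,-7.9,0,0,8.5],[-9,-11.8,0,0,8.5],[-12,-15.7,0,0,8.5],[-15,-19.6,0,0,8.5],[-18,-23.5,0,0,8.5],[-20,-26.3,0,0,8.5],[-21.3,-27.9,0.5,0,8.5],[-21.3,-27.9,0.5,0,8.5],[-21.3,-27.9,0.5,0,8.5],[-21.3,-27.9,0.5,0,8.5]]' 35
python3 -c "
from h import *
to((562.5,-80,100),(562.5,-80,51))"
```

```text
time: 10.55
tool_pos: [559.0, -80.7, 235.9]
tcp_rot: [180.0, -0.1, 158.3]
ft_force: [-0.2, 0.5, -0.2]
finger_gap: 84.6
grip_force: 0.0
t 10.55 at [559.  -80.7 235.9] [ 1.800e+02 -1.000e-01  1.583e+02] gap 84.6
(562.5, -80, 100) -> cm [-0.31  0.19 13.59]
(562.5, -80, 51) -> cm [-0.31  0.19 18.49]
```

```bash
python3 -m crank '[[-0.3,0.2,3,0,8.5],[-0.3,0.2,7,0,8.5],[-0.3,0.2,11,0,8.5],[-0.3,0.2,14,0,8.5],[-0.3,0.2,16.5,0,8.5],[-0.3,0.2,17.8,0,8.5],[-0.3,0.2,18.4,0,8.5],[-0.3,0.2,18.4,0,8.5],[-0.3,0.2,18.4,0,7],[-0.3,0.2,18.4,0,6],[-0.3,0.2,18.4,0,5],[-0.3,0.2,18.4,0,5],[-0.3,0.2,18.4,0,5],[-0.3,0.2,18.4,0,5],[-0.3,0.2,18.4,0,5],[-0.3,0.2,18.4,0,5],[-0.3,0.2,18.4,0,5]]' 35
python3 -c "
from h import *
to((562.5,-80,51),(585,152.7,51))"
```

```text
time: 12.25
tool_pos: [564.2, -81.2, 54.1]
tcp_rot: [180.0, 0.2, 158.3]
ft_force: [-1.6, 0.8, 6.1]
finger_gap: 55.0
grip_force: 37.2
t 12.25 at [564.2 -81.2  54.1] [180.    0.2 158.3] gap 55.0
(562.5, -80, 51) -> cm [0.2  0.05 0.31]
(585, 152.7, 51) -> cm [ 6.72 22.5   0.3 ]
```

```bash
python3 -m crank '[[0,0,-0.5,0,5],[0,0,-1.5,0,5],[0,0,-4,0,5],[0,0,-7,0,5],[0,0,-10,0,5],[0,0,-12,0,5],[0,0,-13,0,5],[0.6,2,-13,0,5],[1.5,5,-13,0,5],[2.4,8,-13,0,5],[3.4,11.5,-13,0,5],[4.5,15,-13,0,5],[5.5,18.5,-13,0,5],[6.3,21,-13,0,5],[6.7,22.5,-13,0,5],[6.7,22.5,-13,0,5],[6.7,22.5,-13,0,5],[6.7,22.5,-13,0,5]]'
python3 - <<'E'
from h import *
to((585,152.7,90),(585,152.7,59))
p,d=snapshot("side");P=cloud("side",d);x,y,_=sense()["tool_pos"];print(circ(P,x,y,28,130,170))
q=P.reshape(-1,3);q=q[(np.hypot(q[:,0]-x,q[:,1]-y)<40)&(q[:,2]>80)];print("low",np.percentile(q[:,2],[0,1,3]))
E
```

```text
time: 14.05
tool_pos: [583.9, 151.7, 182.0]
tcp_rot: [-180.0, -0.0, 158.2]
ft_force: [0.2, -0.1, -2.5]
finger_gap: 55.2
grip_force: 38.1
t 14.05 at [583.9 151.7 182. ] [-180.    -0.   158.2] gap 55.2
(585, 152.7, 90) -> cm [-0.07  0.14  9.2 ]
(585, 152.7, 59) -> cm [-0.07  0.15 12.3 ]
(array([582. , 151.6]), 271)
low [133.80452052 139.04108966 147.21003415]
```

```bash
python3 -m crank '[[-0.2,0.2,2,0,5],[-0.2,0.2,5,0,5],[-0.2,0.2,8,0,5],[-0.2,0.2,10,0,5],[-0.2,0.2,11.2,0,5],[-0.2,0.2,11.6,0,5],[-0.2,0.2,11.8,0,5],[-0.2,0.2,11.8,0,5],[-0.2,0.2,11.8,0,5]]';python3 -m crank '[[0,0,0,0,5]]'
```

```text
time: 15.0
tool_pos: [587.5, 154.1, 65.8]
tcp_rot: [179.9, 0.1, 158.3]
ft_force: [-0.0, -0.1, -3.2]
finger_gap: 55.1
grip_force: 38.1
time: 15.1
tool_pos: [587.3, 154.2, 65.5]
tcp_rot: [179.9, 0.1, 158.3]
ft_force: [0.2, -0.3, -3.1]
finger_gap: 55.0
grip_force: 38.1
```

```bash
python3 -m crank '[[0,-0.1,0.2,0,5],[0,-0.1,0.4,0,5],[0,-0.1,0.4,0,5],[0,-0.1,0.4,0,5]]'; python3 -m crank '[[0,0,0.05,0,5],[0,0,0.1,0,5],[0,0,0.1,0,5]]'
```

```text
time: 15.5
tool_pos: [586.0, 153.1, 60.1]
tcp_rot: [-180.0, -0.0, 158.3]
ft_force: [0.1, 0.7, -3.3]
finger_gap: 55.1
grip_force: 38.1
time: 15.8
tool_pos: [586.1, 153.1, 59.3]
tcp_rot: [180.0, -0.0, 158.3]
ft_force: [0.1, 0.0, -2.9]
finger_gap: 54.7
grip_force: 38.1
```

```bash
python3 -m crank '[[0,0,0.05,0,5],[0,0,0.1,0,5],[0,0,0.1,0,5]]'
```

```text
time: 16.1
tool_pos: [586.2, 153.1, 59.2]
tcp_rot: [-180.0, 0.0, 158.3]
ft_force: [-4.4, -0.9, 6.2]
finger_gap: 55.0
grip_force: 38.9
```

Contact. Release, retreat and go to the vase.

```bash
python3 -m crank '[[0,0,0,0,6],[0,0,0,0,6.5],[0,0,0,0,7],[0,0,0,0,8],[0,0,0,0,8.5],[0,0,0,0,8.5],[0,0,-1,0,8.5],[0,0,-3,0,8.5],[0,0,-6,0,8.5],[0,0,-10,0,8.5],[0,0,-14,0,8.5],[0,0,-18,0,8.5],[0,0,-19,0,8.5],[0,0,-19,0,8.5]]'
python3 -c "
from h import *
to((571.5,-313.5,240),)
p,d=snapshot('side');P=cloud('side',d);print(circ(P,585,152.7,28,30,62),circ(P,571.5,-313.5,28,14,60))"
```

```text
time: 17.5
tool_pos: [587.6, 153.4, 252.0]
tcp_rot: [179.8, 0.3, 158.3]
ft_force: [0.8, 0.3, 0.1]
finger_gap: 85.1
grip_force: 0.0
t 17.5 at [587.6 153.4 252. ] [179.8   0.3 158.3] gap 85.1
(571.5, -313.5, 240) -> cm [-15.76 -43.98   1.14]
(array([584.3, 152.5]), 226) (array([ 570.9, -315.2]), 197)
```

```bash
python3 -m crank '[[-1.1,-3,0,0,8.5],[-2.7,-7.5,0,0,8.5],[-4.3,-12,0,0,8.5],[-5.9,-16.5,0,0,8.5],[-7.5,-21,0,0,8.5],[-9.1,-25.5,0,0,8.5],[-10.7,-30,0,0,8.5],[-12.3,-34.5,0,0,8.5],[-13.9,-39,0,0,8.5],[-15.2,-42.5,0,0,8.5],[-15.8,-44,0,0,8.5],[-15.8,-44,0,0,8.5],[-15.8,-44,0,0,8.5],[-15.8,-44,0,0,8.5]]' 35
python3 -c "
from h import *
to((571.5,-313.5,59),)"
```

```text
time: 18.95
tool_pos: [570.4, -312.4, 247.5]
tcp_rot: [180.0, -0.1, 158.4]
ft_force: [-1.0, -0.0, 0.0]
finger_gap: 85.1
grip_force: 0.0
t 18.95 at [ 570.4 -312.4  247.5] [ 1.800e+02 -1.000e-01  1.584e+02] gap 85.1
(571.5, -313.5, 59) -> cm [-0.17 -0.08 18.85]
```

```bash
python3 -m crank '[[-0.1,-0.1,3,0,8.5],[-0.1,-0.1,7,0,8.5],[-0.1,-0.1,11,0,8.5],[-0.1,-0.1,14,0,8.5],[-0.1,-0.1,16.5,0,8.5],[-0.1,-0.1,17.8,0,8.5],[-0.1,-0.1,18.5,0,8.5],[-0.1,-0.1,18.7,0,8.5],[-0.1,-0.1,18.7,0,7],[-0.1,-0.1,18.7,0,6],[-0.1,-0.1,18.7,0,5],[-0.1,-0.1,18.7,0,5],[-0.1,-0.1,18.7,0,5],[-0.1,-0.1,18.7,0,5],[-0.1,-0.1,18.7,0,5],[-0.1,-0.1,18.7,0,5],[-0.1,-0.1,18.7,0,5]]' 35
python3 -c "
from h import *
to((473.6,144,59),)"
```

```text
time: 20.65
tool_pos: [572.0, -316.0, 63.3]
tcp_rot: [-180.0, 0.2, 158.3]
ft_force: [0.9, 1.6, 6.7]
finger_gap: 54.8
grip_force: 37.9
t 20.65 at [ 572.  -316.    63.3] [-180.     0.2  158.3] gap 54.8
(473.6, 144, 59) -> cm [26.15 39.1   0.34]
```

```bash
python3 -m crank '[[0,0,-0.5,0,5],[0,0,-1.5,0,5],[0,0,-4,0,5],[0,0,-7,0,5],[0,0,-10,0,5],[0,0,-13,0,5],[0,0,-15,0,5],[0,0,-15,0,5]]'
python3 - <<'E'
from h import *
to((473.6,144,190),)
p,d=snapshot("side");save("pics/side3.png",p,(240,0,440,240),2.5)
E
```

```text
time: 21.45
tool_pos: [572.5, -316.7, 216.4]
tcp_rot: [-179.9, 0.4, 158.3]
ft_force: [-0.5, -0.3, -0.7]
finger_gap: 54.4
grip_force: 37.6
t 21.45 at [ 572.5 -316.7  216.4] [-179.9    0.4  158.3] gap 54.4
(473.6, 144, 190) -> cm [26.25 39.15  2.39]
```

View pics/side3.png

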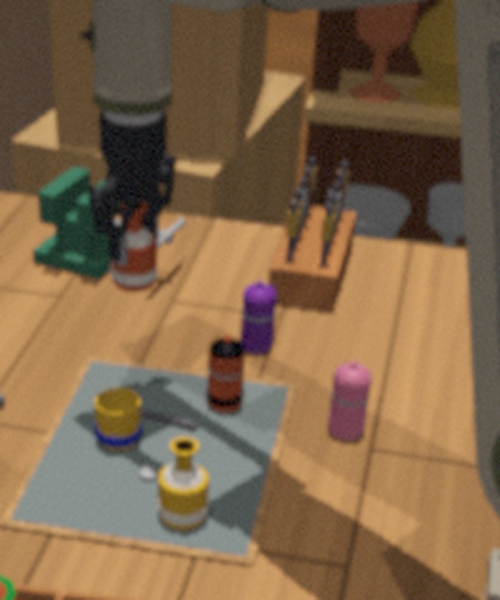

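The vase is held upright at (133,260). I'll carry it over the brass pieces, with about 50 mm of clearance.

```bash
python3 -m crank '[[1.5,2,0,0,5],[3.5,5,0,0,5],[5.5,8,0,0,5],[7.5,11,0,0,5],[9.5,14,0,0,5],[11.5,17,0,0,5],[13.5,20,0,0,5],[15.5,23,0,0,5],[17.5,26,0,0,5],[19.5,29,0,0,5],[21.5,32,0,0,5],[23.5,35,0,0,5],[25.2,37.6,0,0,5],[26.2,39.1,0.5,0,5],[26.2,39.1,1,0,5],[26.2,39.1,1,0,5],[26.2,39.1,1,0,5],[26.2,39.1,1,0,5]]'
python3 - <<'E'
from h import *
to((473.6,144,68),)
p,d=snapshot("side");P=cloud("side",d);x,y,z=sense()["tool_pos"];print(circ(P,x,y,28,z-52,z-20))
q=P.reshape(-1,3);q=q[(np.hypot(q[:,0]-x,q[:,1]-y)<40)&(q[:,2]>80)];print("low",np.percentile(q[:,2],[0,1,3]))
E
```

```text
time: 23.3
tool_pos: [472.1, 143.8, 201.1]
tcp_rot: [-180.0, -0.0, 158.2]
ft_force: [0.1, -0.1, -1.9]
finger_gap: 54.7
grip_force: 37.8
t 23.3 at [472.1 143.8 201.1] [-180.    -0.   158.2] gap 54.7
(473.6, 144, 68) -> cm [-0.13  0.08 13.31]
(array([471. , 143.5]), 245)
low [143.80979683 152.56871152 161.33801101]
```

```bash
python3 -m crank '[[-0.2,0.1,2,0,5],[-0.2,0.1,5,0,5],[-0.2,0.1,8,0,5],[-0.2,0.1,10,0,5],[-0.2,0.1,11.5,0,5],[-0.2,0.1,12.3,0,5],[-0.2,0.1,12.7,0,5],[-0.2,0.1,12.7,0,5],[-0.2,0.1,12.7,0,5]]';python3 -m crank '[[0,0,0.1,0,5],[0,0,0.2,0,5],[0,0,0.2,0,5],[0,0,0.2,0,5]]'
```

```text
time: 24.25
tool_pos: [475.0, 144.9, 75.3]
tcp_rot: [180.0, 0.1, 158.3]
ft_force: [-0.9, -0.3, -1.5]
finger_gap: 54.2
grip_force: 37.8
time: 24.65
tool_pos: [474.2, 145.0, 72.4]
tcp_rot: [180.0, 0.0, 158.3]
ft_force: [0.4, -0.0, -2.4]
finger_gap: 55.0
grip_force: 37.8
```

```bash
python3 -m crank '[[0,0,0.1,0,5],[0,0,0.2,0,5],[0,0,0.2,0,5]]';python3 -m crank '[[0,0,0.05,0,5],[0,0,0.1,0,5],[0,0,0.1,0,5]]'
```

```text
time: 24.95
tool_pos: [474.0, 144.9, 70.1]
tcp_rot: [-180.0, -0.0, 158.3]
ft_force: [-0.7, 0.7, -1.7]
finger_gap: 54.7
grip_force: 37.8
time: 25.25
tool_pos: [474.1, 144.9, 69.2]
tcp_rot: [-180.0, -0.0, 158.3]
ft_force: [-0.4, -0.2, -2.6]
finger_gap: 54.5
grip_force: 37.8
```

```bash
python3 -m crank '[[0,0,0.05,0,5],[0,0,0.1,0,5],[0,0,0.1,0,5]]'
```

```text
time: 25.55
tool_pos: [474.2, 144.9, 68.4]
tcp_rot: [180.0, 0.0, 158.3]
ft_force: [-1.2, 1.2, -2.2]
finger_gap: 54.6
grip_force: 38.0
```

```bash
python3 -m crank '[[0,0,0.05,0,5],[0,0,0.08,0,5],[0,0,0.08,0,5]]'
```

```text
time: 25.85
tool_pos: [474.4, 144.9, 68.3]
tcp_rot: [-180.0, 0.0, 158.3]
ft_force: [-3.0, -2.0, 6.6]
finger_gap: 54.6
grip_force: 38.8
```

```bash
python3 -m crank '[[0,0,0,0,6],[0,0,0,0,6.5],[0,0,0,0,7],[0,0,0,0,8],[0,0,0,0,8.5],[0,0,0,0,8.5],[0,0,-1,0,8.5],[0,0,-3,0,8.5],[0,0,-6,0,8.5],[0,0,-10,0,8.5],[0,0,-14,0,8.5],[0,0,-18,0,8.5],[0,0,-18,0,8.5],[0,0,-18,0,8.5]]'
python3 -c "
from h import *
to((451,-310,245),)
p,d=snapshot('side');P=cloud('side',d);print(circ(P,473.6,144,28,25,65),circ(P,451,-310,23,14,84))"
```

```text
time: 27.25
tool_pos: [475.0, 145.1, 249.6]
tcp_rot: [179.9, 0.2, 158.3]
ft_force: [-1.1, -0.3, -0.5]
finger_gap: 85.0
grip_force: 0.0
t 27.25 at [475.  145.1 249.6] [179.9   0.2 158.3] gap 85.0
(451, -310, 245) -> cm [-14.59 -43.17   0.42]
(array([473.3, 144.1]), 277) (array([ 450.8, -311.7]), 271)
```

```bash
python3 -m crank '[[-1,-3,0,0,8.5],[-2.5,-7.5,0,0,8.5],[-4,-12,0,0,8.5],[-5.5,-16.5,0,0,8.5],[-7,-21,0,0,8.5],[-8.5,-25.5,0,0,8.5],[-10,-30,0,0,8.5],[-11.5,-34.5,0,0,8.5],[-13,-39,0,0,8.5],[-14.2,-42,0,0,8.5],[-14.6,-43.2,0,0,8.5],[-14.6,-43.2,0,0,8.5],[-14.6,-43.2,0,0,8.5],[-14.6,-43.2,0,0,8.5]]' 35
python3 -c "
from h import *
to((451,-310.5,67),)"
```

```text
time: 28.7
tool_pos: [450.3, -308.8, 247.1]
tcp_rot: [180.0, -0.0, 158.4]
ft_force: [0.5, -0.4, 0.1]
finger_gap: 85.3
grip_force: 0.0
t 28.7 at [ 450.3 -308.8  247.1] [180.   -0.  158.4] gap 85.3
(451, -310.5, 67) -> cm [-0.14 -0.14 18.01]
```

```bash
python3 -m crank '[[-0.1,-0.1,3,0,8.5],[-0.1,-0.1,7,0,8.5],[-0.1,-0.1,11,0,8.5],[-0.1,-0.1,14,0,8.5],[-0.1,-0.1,16,0,8.5],[-0.1,-0.1,17.3,0,8.5],[-0.1,-0.1,18,0,8.5],[-0.1,-0.1,18,0,8.5],[-0.1,-0.1,18,0,7],[-0.1,-0.1,18,0,6],[-0.1,-0.1,18,0,5],[-0.1,-0.1,18,0,4],[-0.1,-0.1,18,0,4],[-0.1,-0.1,18,0,4],[-0.1,-0.1,18,0,4],[-0.1,-0.1,18,0,4],[-0.1,-0.1,18,0,4],[-0.1,-0.1,18,0,4]]' 35
python3 -c "
from h import *
to((576,264.8,67),)"
```

```text
time: 30.5
tool_pos: [451.3, -312.1, 68.6]
tcp_rot: [-180.0, 0.1, 158.3]
ft_force: [0.0, 2.4, 5.5]
finger_gap: 45.2
grip_force: 35.6
t 30.5 at [ 451.3 -312.1   68.6] [-1.800e+02  1.000e-01  1.583e+02] gap 45.2
(576, 264.8, 67) -> cm [ 9.75 58.22  0.12]
```

```bash
python3 -m crank '[[0,0,-0.5,0,4],[0,0,-1.5,0,4],[0,0,-4,0,4],[0,0,-8,0,4],[0,0,-12,0,4],[0,0,-15,0,4],[0,0,-17,0,4],[0,0,-17,0,4],[0.4,2,-17,0,4],[0.9,5,-17,0,4],[1.6,9,-17,0,4],[2.2,13,-17,0,4],[2.9,17,-17,0,4],[3.5,21,-17,0,4],[4.2,25,-17,0,4],[4.9,29,-17,0,4],[5.5,33,-17,0,4],[6.2,37,-17,0,4],[6.9,41,-17,0,4],[7.5,45,-17,0,4]]'
python3 -m crank '[[0.7,4,0,0,4],[1.3,8,0,0,4],[1.9,11.5,0,0,4],[2.2,13,0,0,4],[2.2,13,0,0,4],[2.2,13,0,0,4],[2.2,13,0,0,4]]'
python3 - <<'E'
from h import *
to((576,264.8,74),)
p,d=snapshot("side");P=cloud("side",d);x,y,z=sense()["tool_pos"];print(circ(P,x,y,23,z-58,z-25))
q=P.reshape(-1,3);q=q[(np.hypot(q[:,0]-x,q[:,1]-y)<35)&(q[:,2]>112)];print("low",np.percentile(q[:,2],[0,1,3]))
E
```

```text
time: 32.5
tool_pos: [546.6, 135.7, 235.6]
tcp_rot: [-179.9, -0.1, 158.3]
ft_force: [1.1, -0.3, -2.5]
finger_gap: 45.1
grip_force: 36.7
time: 33.2
tool_pos: [574.8, 261.6, 236.9]
tcp_rot: [-179.9, -0.0, 158.2]
ft_force: [0.6, 1.3, -1.5]
finger_gap: 45.6
grip_force: 36.9
t 33.2 at [574.8 261.6 236.9] [-179.9   -0.   158.2] gap 45.6
(576, 264.8, 74) -> cm [ 0.    0.36 16.29]
(array([574.6, 261.2]), 271)
low [173.56025127 178.67641408 185.58457706]
```

```bash
python3 -m crank '[[0,0.3,2.5,0,4],[0,0.3,6,0,4],[0,0.3,9.5,0,4],[0,0.3,12.5,0,4],[0,0.3,14.5,0,4],[0,0.3,15.5,0,4],[0,0.3,15.8,0,4],[0,0.3,15.9,0,4],[0,0.3,15.9,0,4],[0,0.3,15.9,0,4]]';python3 -m crank '[[0,0,0.1,0,4],[0,0,0.1,0,4],[0,0,0.1,0,4]]'
```

```text
time: 34.25
tool_pos: [577.1, 266.1, 80.1]
tcp_rot: [179.9, 0.1, 158.3]
ft_force: [0.6, 0.1, -1.6]
finger_gap: 45.4
grip_force: 36.9
time: 34.55
tool_pos: [576.2, 265.9, 77.7]
tcp_rot: [180.0, 0.0, 158.3]
ft_force: [-0.8, 0.5, -1.5]
finger_gap: 45.3
grip_force: 36.9
```

```bash
python3 -m crank '[[0,-0.1,0.1,0,4],[0,-0.1,0.2,0,4],[0,-0.1,0.2,0,4],[0,-0.1,0.2,0,4]]';python3 -m crank '[[0,0,0.05,0,4],[0,0,0.1,0,4],[0,0,0.1,0,4]]'
```

```text
time: 34.95
tool_pos: [575.6, 264.8, 75.3]
tcp_rot: [-180.0, -0.0, 158.3]
ft_force: [-0.2, -0.4, -2.2]
finger_gap: 45.1
grip_force: 36.9
time: 35.25
tool_pos: [575.7, 264.9, 74.4]
tcp_rot: [-180.0, -0.0, 158.3]
ft_force: [0.1, 0.4, -1.1]
finger_gap: 45.2
grip_force: 36.9
```

```bash
python3 -m crank '[[0,0,0.05,0,4],[0,0,0.1,0,4],[0,0,0.1,0,4]]'
```

```text
time: 35.55
tool_pos: [575.8, 264.9, 73.7]
tcp_rot: [180.0, 0.0, 158.3]
ft_force: [-0.3, 0.3, -0.0]
finger_gap: 45.0
grip_force: 37.1
```

```bash
python3 -m crank '[[0,0,0.05,0,4],[0,0,0.05,0,4],[0,0,0.05,0,4]]'
```

```text
time: 35.85
tool_pos: [575.9, 264.9, 73.6]
tcp_rot: [180.0, 0.0, 158.3]
ft_force: [-3.5, -1.0, 5.8]
finger_gap: 45.2
grip_force: 37.4
```

```bash
python3 -m crank '[[0,0,0,0,5],[0,0,0,0,5.5],[0,0,0,0,6.5],[0,0,0,0,7.5],[0,0,0,0,8.5],[0,0,0,0,8.5],[0,0,-1,0,8.5],[0,0,-3,0,8.5],[0,0,-6,0,8.5],[0,0,-10,0,8.5],[0,0,-14,0,8.5],[0,0,-17,0,8.5],[0,-4,-17,0,8.5],[0,-9,-17,0,8.5],[0,-14,-17,0,8.5],[0,-19,-17,0,8.5],[0,-23,-17,0,8.5],[0,-25,-17,0,8.5],[0,-25,-17,0,8.5],[0,-25,-17,0,8.5]]'
python3 - <<'E'
from h import *
p,d=snapshot("side");P=cloud("side",d)
for n,x,y,r,a,b in(("cup",465,256,28,47,70),("pot",585,152.7,28,30,62),("vase",473.6,144,28,25,65),("mill",576,264.8,23,30,85),("bcup",559,-196,28,42,64),("bvase",449,-78,28,14,60)): print(n,circ(P,x,y,r,a,b))
save("pics/end.png",p,(140,60,460,340),2);to()
E
```

```text
time: 37.85
tool_pos: [483.6, 32.6, 243.9]
tcp_rot: [179.9, 0.1, 158.2]
ft_force: [-0.2, -1.3, 0.0]
finger_gap: 85.1
grip_force: 0.0
cup (array([464.9, 256.5]), 343)
pot (array([584.3, 152.7]), 224)
vase (array([473.4, 144.3]), 273)
mill (array([575.9, 264.2]), 349)
bcup (array([ 560.3, -196.7]), 170)
bvase (array([448.3, -79.4]), 258)
t 37.9 at [483.7  33.1 243.7] [1.800e+02 1.000e-01 1.583e+02] gap 85.2
```

View pics/end.png

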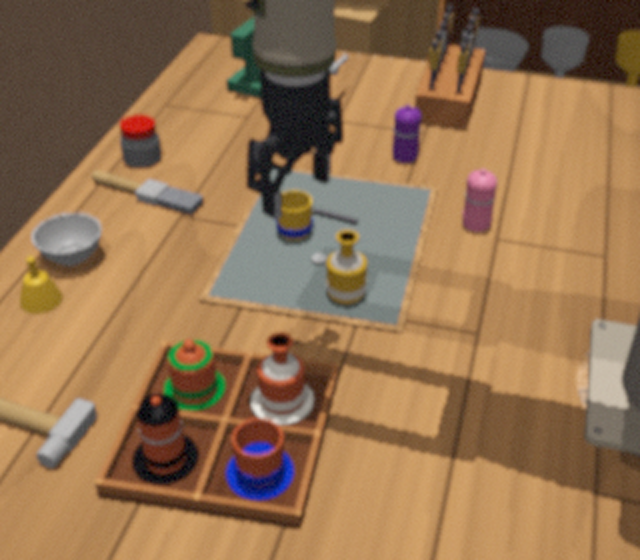

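All four pieces stand upright on their own discs: pot (190,375), vase (280,380), mill (160,440) and cup (258,460). The brass cup (295,215) and brass vase (347,270) haven't moved.

```bash
python3 -c "
from h import *
print(hand_in())"
```

```text
the job is handed in; nothing more can be done
None
```

The job is handed in at about 38 s: all four copper pieces stand upright within about 1 mm of the middle of their matching felt discs, and the brass cup and vase are where they were.

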